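# Snap a pipe clip shut with pliers

## Task

Pick up the spring-loaded pliers by their two handles, set their jaws around the two ears of the open clip on the upright pipe, and squeeze the handles gently until the clip clicks and stays shut. Feel for the click, because no two clips close at the same point, and do not crush the ears or touch the clip or pipe with the gripper itself. Then let the pliers spring open, draw them off and lay them flat on the worktop, clear of the pipe, without disturbing the things round about.

Things in the scene. Friction and masses are not known exactly. Their poses are not given: they have to be found in the camera images.
- pliers_grip (a point): Sprung-open pliers, 0.13 kg, flat on the worktop: steel head, two black rubber handles. Point midway between the handles, 12 mm above the underside; x to the jaws, z up. Handles 60 mm over their outer faces here, each 70 mm long (x -35 to 35 mm), 10 mm thick, 24 mm high, spreading backwards 0.12 rad a side. Pivot boss at x 72 mm. Fixed to the +y handle, so squeezing turns x off the middle line.
- pliers_jaws (a point): Midway between the open jaws, at x 119 mm of pliers_grip, fixed to the same arm. Jaws 14 mm high, from 22 mm behind to 9 mm ahead, 38 mm apart inside here when sprung open; the gap shrinks 0.65 mm for each 1 mm the handles close. Squeezed, the middle line lies half of joint pliers_arm clockwise (from above) of this x axis; the head creeps 0.2 mm forward per mm, so ease the hand back.
- pliers_arm (a joint): Angle by which the pliers are squeezed: 0 sprung open, 0.6 rad at most; the handles come together 72 mm per rad. The spring alone takes about 6.5 N at each handle when open, 9 N at 0.4 rad. Closing the clip takes about 14 to 18 N at the handles.
- clip_ears (a point): Between the ears of the open black plastic clip on the upright pipe, half-way up, 115 mm high. x level to the pipe axis (36 mm away), y the line in which the ears close. Ears 20 mm high, x -8 to 19 mm; open 24 to 29 mm wide over the beads on their outer faces, about centred here; shut 14 to 19 mm. The -y ear stands still (its place differs by up to 5 mm), the +y ear swings. A catch is 12 mm below.
- pipe_joint: Fixed upright metal pipe, 30 mm thick, 158 mm high, on a 74 mm square base plate 10 mm thick; it carries the clip. Origin: pipe axis, at the worktop; x as in clip_ears.
- clip (a joint): Angle of the swinging half of the clip: 0 open, about 0.15 rad latched, 0.173 rad at its stop; its ear moves 56 mm per rad. Let go before the catch clicks (at about 0.14 to 0.15 rad) it springs back to 0. The resistance peaks near 0.06 rad, at about 10 N at the ears, then falls away to the click; more than 20 N crushes it.
- tape_roll: Roll of black tape lying flat, 68 mm across and 19 mm high; origin at the centre of its underside. Leave it alone.
- spark_plug: Spark plug lying on the worktop, 78 mm long and 18 mm thick; origin at its underside. Leave it alone.
- parts_jar: Glass jar with a steel lid, 66 mm across and 122 mm high, standing behind the pipe; origin at the centre of its underside. Leave it alone.
Not all that is in view belongs to the job. What is shaped like the pipe_joint but turquoise is not meant.

How it is judged (in metres and radians):
On the way, in this order (a step that is already met when the one before it is completed fails the run):
1. the pliers are lifted off the worktop while the clip is still open (height (world z) of pliers_grip above 0.05 m and value of joint clip below 0.05 rad), for 0.2 s.
2. the jaws of the pliers, squeezed together over the ears, close the clip to its catch (value of joint clip above 0.13 rad and value of joint pliers_arm above 0.22 rad and distance between pliers_grip and clip_ears below 0.15 m), for 0.1 s.
At the end, for the whole second after the job is handed in: Clip latched shut by itself (joint clip above 0.13 rad); pliers flat on the worktop, right way up (grip point under 22 mm high, tilt under 0.15 rad), sprung open (pliers_arm under 0.06 rad), at rest, grip point more than 100 mm level distance from the clip ears (value of joint clip above 0.13 rad and height (world z) of pliers_grip below 0.022 m and angle between pliers_grip's own z axis and vertical below 0.15 rad and value of joint pliers_arm below 0.06 rad and horizontal distance between pliers_grip and clip_ears above 0.1 m and linear speed of pliers below 0.02 m/s); the robot touches nothing.
It fails at once if an ear of the clip is crushed: more than 20 N between it and the pliers (contact force between any of clip, clip_fixed_ear and pliers above 20 N).
It fails at once if the gripper or arm touches the clip or the pipe (contact force between the arm and pipe_joint above 1 N).
It fails at once if the gripper fingers touch the clip or the pipe (contact force between the fingers and pipe_joint above 1 N).
It fails at once if a bystander is moved by more than 25 mm (distance of any of tape_roll, spark_plug, parts_jar from where it was at the start of the episode above 0.025 m).
It also fails if it takes over 72 s, if anything falls off the work surface, if the arm or the gripper's body presses on something with over 40 N, if the wrist force passes 120 N, or if a joint passes its speed limit or range.

## Robot

A 6-joint arm with a two-finger parallel gripper is mounted at the origin on a cart in front of the work surface, level with it; the furniture and walls round the work are solid. World frame = base frame: x ahead of the robot, y to its left, z up, the work surface at z = 0. Lengths are in mm, angles in rad, forces in N, time in s.
With the tool pointing down it reaches from about 350 to 775 mm from the base axis. Payload 7.3 kg.
Tool frame: the origin (TCP) lies at the centre of the arm's flange, where the gripper is bolted on; the fingertips stand 178 mm ahead of it and the grasp point (between the pads) lies 159 mm ahead of it; z points along the fingers, y is the direction in which the jaws open and shut (so a half turn about z gives the same grasp; the last joint's range is limited). The gripper opens to 92 mm and grips with 3 to 60 N. Pads are 19 mm wide; open, the fingers measure 130 mm over their backs; the gripper's body (75 mm by 190 mm) begins 47 mm behind the grasp point.
Start: joints at [1.171, 0.342, 1.524, -0, 1.275, -0.146], TCP at [131.797, 508.19, 404.741] pointing down, gripper open.
Joint ranges: [-2.53, 2.53], [-0.77, 2.02], [0.04, 2.7], [-1, 4.14], [0.28, 2.66], [-3.11, 3.11]. Speed limits (rad/s): [2.57, 2.57, 3.14, 3.14, 3.14, 3.14].

## Interface

Orientations are given as [roll, pitch, yaw] about the fixed x, y, z axes, in that order (R = Rz(yaw) Ry(pitch) Rx(roll)).
In Python, from plant import get_obs, capture, close_job gives the robot as it stands. The module is installed in compiled form; this text tells all that it offers.
- The arm moves only by the shell command python3 -m pendant 'ROWS'. ROWS is JSON, a list of rows, each a list of 3 entries, a list of its own where there are three numbers: the shift along the tool's x, y, z in m, then the turn, a rotation vector about the tool's x, y, z in rad, then the finger opening in m, from 0 to 0.0918. In form: [[[tx, ty, tz], [wx, wy, wz], fingers], ...]. A call has 1 to 10 rows; each row is the pose to reach, as a shift and turn from the pose commanded when the call began, along the tool's axes at that moment; what a row does not reach only later rows make up. A row lasts 1/12 s, in which the tool goes at most 41.7 mm and 7.16 degrees, less where a joint would pass 70% of its speed; a pose out of reach is approached as far as the arm can. A call with a gripper value outside its range is refused whole. The fingers move at their own pace and stop on an object; the grip force is fixed at half the most. Time passes only in rows, so rows that repeat a pose let the fingers close. It gives the time, the measured TCP pose, the force and the opening at its end, in the units of the state.
- get_obs(): the state, without advancing time (a new reading comes with each control period).
- capture(name): name is "side" or "top" or "wrist"; returns a dict with "color" (384x512x3 uint8, red, green, blue), "mtx" (3x3 intrinsics, pixels), "dist" ([k1, k2, p1, p2, k3] as OpenCV has them; the pictures are not rectified), "rvec" (rotation vector, rad) and "tvec" (3), from world to camera coordinates, as OpenCV has them. Camera axes: x right, y down, z forward; pixel columns grow to the right and rows downward; lengths in mm; the calibration is good to about 2 mm. A picture is of the moment at which its call begins. There is no depth.
- close_job(): hands the job in, once; it reports no verdict.
The state is a dict: "time": time; "joint_positions": joint angles; "dq": joint speeds; "tau": joint torques, N m; "tool_pos": TCP position; "tcp_rot": TCP orientation; "contact_force": force on the tool from outside, world axes, zero at the start; "moment": the same for the moment, N m; "grip_width": finger opening in mm.
Only numpy, scipy, OpenCV 4.12 (cv2) and the standard library are available. Lean on these libraries where they do the work, as an engineer would, in place of code of your own. Each camera call takes 0.05 s, during which the arm holds its last target. There are 200 camera calls.

## Working session

There is one attempt and no reset: what is moved stays moved. The work goes in short steps, Python scripts to look and compute and a shell command to move; the robot and the scene stay as the last step left them, time stands still between calls to the robot, and variables do not carry over. Pictures are saved under pics/ and viewed, about 8 in all and at most 12, crops included, and the job is handed in when it is done.

```bash
mkdir -p pics; cat > h.py <<'E'
import numpy as np, cv2
from plant import get_obs, capture
from scipy.spatial.transform import Rotation as R
def snap(n,tag):
    c=capture(n); cv2.imwrite(f'pics/{tag}.png',c['color'][:,:,::-1]); np.save(f'pics/{tag}.npy',{k:np.array(v,float) for k,v in c.items() if k!='color'},allow_pickle=True); return c
def cam(tag): return np.load(f'pics/{tag}.npy',allow_pickle=True).item()
def onplane(c,uv,z):
    p=cv2.undistortPoints(np.array([[uv]],float),c['mtx'],c['dist'])[0,0]
    M=cv2.Rodrigues(c['rvec'])[0]; o=-M.T@c['tvec'].ravel(); d=M.T@np.array([p[0],p[1],1]); return o+d*(z-o[2])/d[2]
def ray(c,uv):
    p=cv2.undistortPoints(np.array([[uv]],float),c['mtx'],c['dist'])[0,0]
    M=cv2.Rodrigues(c['rvec'])[0]; return -M.T@c['tvec'].ravel(), M.T@np.array([p[0],p[1],1])
def proj(c,P): return cv2.projectPoints(np.array(P,float).reshape(-1,3),c['rvec'],c['tvec'],c['mtx'],c['dist'])[0][:,0]
E
python3 - <<'E'
from h import *
a=[snap(n,n+'0') for n in ('side','top','wrist')]
I=np.hstack([cv2.resize(x['color'],None,fx=1,fy=1) for x in a[:2]])
cv2.imwrite('pics/st.png',cv2.resize(I,(800,300),interpolation=cv2.INTER_AREA)[:,:,::-1])
print(get_obs())
for n in('side0','top0'): print(n,ray(cam(n),(256,192)))
E
```

```text
{'time': 0.15, 'joint_positions': array([ 1.17100574e+00,  3.42560561e-01,  1.52476996e+00, -5.47689976e-05,
        1.27539186e+00, -1.46001815e-01]), 'dq': array([-0.00147969, -0.00319886, -0.00176782, -0.00112138, -0.0003348 ,
        0.00012907]), 'tau': array([ 1.09228422e-03, -4.31464577e+01, -2.44351923e+01,  7.16332113e-02,
        5.37288410e-02, -5.70231418e-05]), 'tool_pos': array([131.76365258, 508.1007947 , 404.21524084]), 'tcp_rot': array([-3.14046733e+00, -1.12535180e-04,  2.88781979e+00]), 'contact_force': array([ 0.86768213, -0.55175022,  0.78772199]), 'moment': array([-0.00862856, -0.02885482, -0.01565647]), 'grip_width': 91.70427340246431}
side0 (array([ 267.28308707, 1020.56640721,  627.36471723]), array([ 0.27413594, -0.80112858, -0.5323468 ]))
top0 (array([ 428.31959887,  198.33656158, 1116.31445959]), array([ 8.29692795e-02,  5.69288540e-04, -9.96628627e-01]))
```

View pics/top0.png

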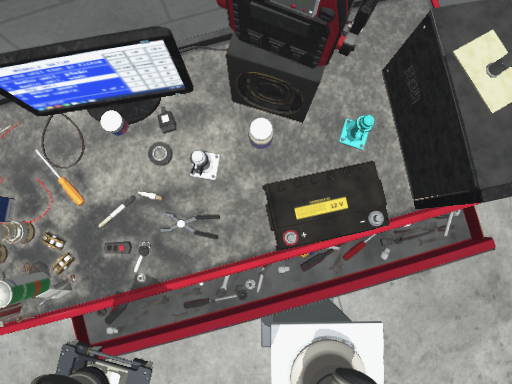

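View pics/side0.png

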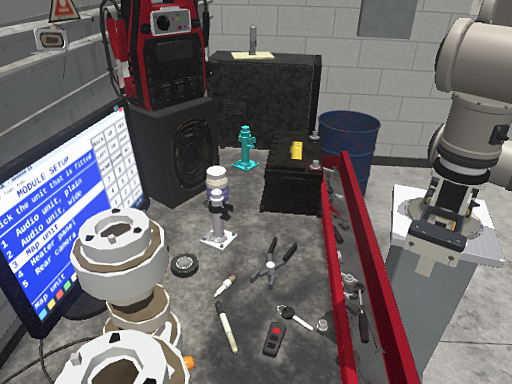

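The top view shows the pliers near (185,225), handles to the right and jaws to the left. The pipe and clip are at (203,162), the tape at (160,153), the jar at (260,132), the spark plug near (150,195), and the turquoise decoy at (357,130). I'll enlarge the pliers and pipe in both views.

```bash
python3 - <<'E'
from h import *
t=cv2.imread('pics/top0.png')[140:250,135:235]; s=cv2.imread('pics/side0.png')[155:295,160:320]
a=cv2.resize(t,(500,550),interpolation=cv2.INTER_CUBIC)
b=cv2.resize(s[:110,:60],(300,550),interpolation=cv2.INTER_CUBIC)
cv2.imwrite('pics/c1.png',np.hstack([a,b]))
c=cam('top0')
for uv in [(185,225),(203,164)]: print(onplane(c,uv,0))
print([proj(c,p) for p in ([500,300,0],[600,300,0])])
E
```

```text
[427.83693033 403.06047883   0.        ]
[603.85100295 352.06536582   0.        ]
[array([[220.87765034, 199.62858187]]), array([[220.9103205 , 165.15217426]])]
```

View pics/c1.png

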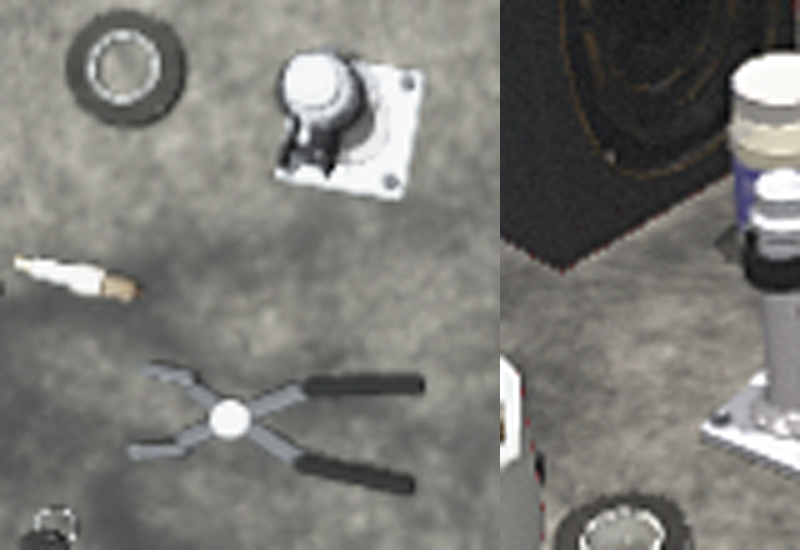

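The crop gives the pliers' handles, boss and jaws clearly. In the top view the clip ears point towards the robot from the pipe, near (197,171). Next come rough poses and the wrist camera geometry.

```bash
cat >> h.py <<'E'
def tool():
    o=get_obs(); return o['tool_pos'],R.from_euler('xyz',o['tcp_rot'])
def delta(pos,yaw,roll=np.pi):
    p,r=tool(); t=R.from_euler('xyz',[np.pi,0,yaw])
    print('shift mm',r.inv().apply(np.array(pos)-p).round(1),'rotvec',(r.inv()*t).as_rotvec().round(4))
E
python3 - <<'E'
from h import *
c=cam('top0'); f=lambda x,y,z: onplane(c,(135+(x+.5)/5-.5,140+(y+.5)/5-.5),z)
h1=[f(305,386,24),f(422,384,24)]; h2=[f(298,459,24),f(412,485,24)]; b=f(230,420,20)
m=(sum(h1)+sum(h2))/4; print('h1',h1,'h2',h2,'boss',b,'mid',m); d=b-m; print('yaw',np.arctan2(d[1],d[0]),np.hypot(*d[:2]))
for h in(h1,h2): e=h[0]-h[1]; print(np.arctan2(e[1],e[0]),np.linalg.norm(e))
j=(f(148,370,19)+f(130,452,19))/2; print('jawtip',j,np.linalg.norm((j-m)[:2]))
print('pipetop',f(312,80,158)); 
q=[f(*p,10) for p in ((422,68),(402,198),(275,175))]; print('plate',q, (q[0]+q[2])/2, [np.arctan2(*(q[0]-q[1])[1::-1])])
print('ears',f(307,160,125))
p,r=tool(); o,dd=ray(cam('wrist0'),(256,192)); print('cam in tool',r.inv().apply(o-p),r.inv().apply(dd))
delta([m[0],m[1],404],np.arctan2(d[1],d[0]))
E
```

```text
h1 [array([450.66223579, 368.89249806,  24.        ]), array([451.42875448, 303.07592473,  24.        ])] h2 [array([409.8806281 , 372.64203553,  24.        ]), array([395.15473539, 308.67102206,  24.        ])] boss [431.82554951 411.89263767  20.        ] mid [426.78158844 338.3203701   24.        ]
yaw 1.502345524323206 73.7449666026759
1.5824420870894744 65.8210367325634
1.3445414780510512 65.64405898821778
jawtip [437.11894431 463.95924786  19.        ] 126.06343059185184
pipetop [600.34592349 345.47933571 158.        ]
plate [array([633.281582  , 304.65716289,  10.        ]), array([558.0177994 , 315.98233016,  10.        ]), array([571.90790089, 389.13232828,  10.        ])] [602.59474145 346.89474558  10.        ] [np.float64(-0.14935250860006682)]
ears [564.61388256 352.81431017 125.        ]
cam in tool [77.71487257 -0.60746367 20.9706307 ] [-0.28070234 -0.01035353  0.95983823]
shift mm [-3.282e+02 -9.030e+01  3.000e-01] rotvec [-1.0000e-03  7.0000e-04  1.3855e+00]
```

```bash
python3 -m pendant '[[[-0.041,-0.011,0],[0,0,0.12],0.0918],[[-0.082,-0.023,0],[0,0,0.24],0.0918],[[-0.123,-0.034,0],[0,0,0.36],0.0918],[[-0.164,-0.045,0],[0,0,0.48],0.0918],[[-0.205,-0.056,0],[0,0,0.6],0.0918],[[-0.246,-0.068,0],[0,0,0.72],0.0918],[[-0.287,-0.079,0],[0,0,0.84],0.0918],[[-0.328,-0.09,0],[0,0,0.96],0.0918],[[-0.328,-0.09,0],[0,0,1.08],0.0918],[[-0.328,-0.09,0],[0,0,1.2],0.0918]]'; python3 -m pendant '[[[0,0,0.02],[0,0,0.1],0.0918],[[0,0,0.05],[0,0,0.2],0.0918],[[0,0,0.05],[0,0,0.2],0.0918],[[0,0,0.05],[0,0,0.2],0.0918]]'; python3 - <<'E'
from h import *
snap('wrist','w1'); delta([426.8,338.3,260],1.49); print(get_obs())
E
```

```text
time: 0.98
tool_pos: [429.3, 336.7, 404.0]
tcp_rot: [-3.141, 0.001, 1.677]
contact_force: [-0.3, 0.5, 0.4]
grip_width: 92.0
time: 1.32
tool_pos: [426.5, 338.5, 353.7]
tcp_rot: [-3.138, 0.002, 1.491]
contact_force: [0.1, -0.2, 1.0]
grip_width: 92.0
shift mm [-0.5  0.1 95.2] rotvec [-0.0005  0.0002  0.001 ]
{'time': 1.3667, 'joint_positions': array([5.30322031e-01, 4.22177597e-01, 1.54482511e+00, 9.58416205e-05,
       1.17508718e+00, 6.10062953e-01]), 'dq': array([ 0.0035085 , -0.02262238, -0.02789122,  0.00055283, -0.0027829 ,
        0.00444313]), 'tau': array([-1.17495144e-01, -4.44076896e+01, -2.20135903e+01,  7.02147908e-02,
       -2.76252467e-03,  8.67417036e-02]), 'tool_pos': array([426.82600486, 338.84855138, 355.18058503]), 'tcp_rot': array([-3.14113445e+00,  2.12412315e-04,  1.49101849e+00]), 'contact_force': array([-0.1344527 ,  0.52756461,  0.54997226]), 'moment': array([-0.11466494,  0.065799  , -0.00951647]), 'grip_width': 91.92937954074588}
```

View pics/w1.png

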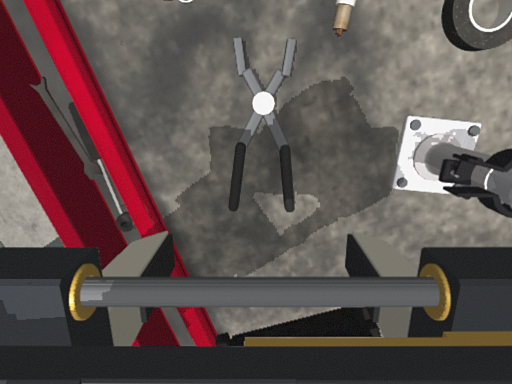

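The wrist view shows the handles as (242,150)-(234,208) and (285,150)-(290,208), the boss at (263,103) and the jaw tips at (238,40) and (292,40). The clip is at the right edge near (460,170).

```bash
python3 - <<'E'
from h import *
c=cam('w1'); f=lambda x,y,z: onplane(c,(x,y),z)
h=[f(242,148,22),f(234,208,22),f(285,148,22),f(290,208,22)]; m=sum(h)/4; b=f(263,103,20); j=(f(238,40,17)+f(292,40,17))/2
for q in h+[m,b,j]: print(q.round(1))
for q in(b,j): d=(q-m)[:2]; print(np.hypot(*d),np.arctan2(d[1],d[0]))
a=cv2.imread('pics/w1.png')[100:220,382:512]; cv2.imwrite('pics/c2.png',cv2.resize(a,None,fx=4.5,fy=4.5,interpolation=cv2.INTER_CUBIC))
E
```

```text
[411.7 369.6  22. ]
[397.9 310.   22. ]
[452.6 366.3  22. ]
[454.1 305.5  22. ]
[429.1 337.9  22. ]
[434.9 409.2  20. ]
[440.8 462.5  17. ]
71.53014403040858 1.4900033001567154
125.1955136800158 1.4774669970578416
```

View pics/c2.png

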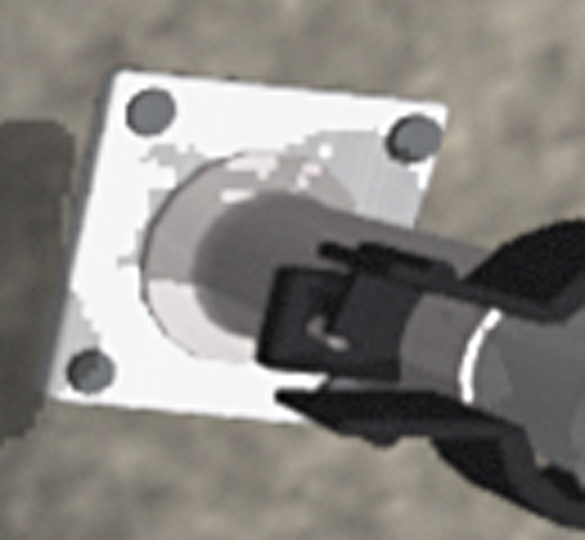

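The clip shows two ears opening toward the robot. The upper one in the image, on the +Y side, is the swinging ear, and the lower one is fixed. The pliers' grip is at about (428.5,338) with yaw 1.49, and both cameras agree. Descending now.

```bash
python3 -m pendant '[[[0,0.001,0.035],[0,0,0],0.0918],[[-0.001,0.0015,0.07],[0,0,0],0.0918],[[-0.001,0.0015,0.105],[0,0,0],0.0918],[[-0.001,0.0015,0.135],[0,0,0],0.0918],[[-0.001,0.0015,0.155],[0,0,0],0.0918],[[-0.001,0.0015,0.165],[0,0,0],0.0918],[[-0.001,0.0015,0.172],[0,0,0],0.0918],[[-0.001,0.0015,0.172],[0,0,0],0.0918],[[-0.001,0.0015,0.172],[0,0,0],0.08]]'; for i in 1; do python3 -m pendant '[[[0,0,0],[0,0,0],0.070],[[0,0,0],[0,0,0],0.065],[[0,0,0],[0,0,0],0.060],[[0,0,0],[0,0,0],0.058],[[0,0,0],[0,0,0],0.057],[[0,0,0],[0,0,0],0.056],[[0,0,0],[0,0,0],0.056]]'; done
```

```text
time: 2.12
tool_pos: [428.7, 338.1, 184.1]
tcp_rot: [3.14, -0.001, 1.489]
contact_force: [-0.5, -0.3, -0.0]
grip_width: 88.3
time: 2.7
tool_pos: [428.3, 337.6, 183.3]
tcp_rot: [3.141, -0.0, 1.488]
contact_force: [0.0, -0.7, 5.3]
grip_width: 56.6
```

```bash
python3 -m pendant '[[[0,0,0],[0,0,0],0.053],[[0,0,0],[0,0,0],0.053],[[0,0,-0.003],[0,0,0],0.053],[[0,0,-0.01],[0,0,0],0.053],[[0,0,-0.025],[0,0,0],0.053],[[0,0,-0.045],[0,0,0],0.053],[[0,0,-0.065],[0,0,0],0.053],[[0,0,-0.085],[0,0,0],0.053],[[0,0,-0.105],[0,0,0],0.053],[[0,0,-0.12],[0,0,0],0.053]]'; python3 -m pendant '[[[0,0,-0.02],[0,0,0],0.053],[[0,0,-0.03],[0,0,0],0.053],[[0,0,-0.03],[0,0,0],0.053],[[0,0,-0.03],[0,0,0],0.053]]'; python3 - <<'E'
from h import *
snap('wrist','w2'); snap('side','s2'); print(get_obs()['tool_pos'],get_obs()['grip_width'],get_obs()['contact_force'])
a=cv2.imread('pics/w2.png'); b=cv2.imread('pics/s2.png')[140:300,180:330]
b=cv2.resize(b,None,fx=2.4,fy=2.4,interpolation=cv2.INTER_CUBIC)
I=np.zeros((384,800,3),np.uint8); I[:,:440]=a[:,72:]; I[:,440:800]=b[:,:360]; cv2.imwrite('pics/v2.png',I)
E
```

```text
time: 3.53
tool_pos: [428.1, 337.6, 304.7]
tcp_rot: [3.14, -0.001, 1.488]
contact_force: [1.3, 0.1, -0.6]
grip_width: 53.3
time: 3.87
tool_pos: [428.0, 337.6, 332.7]
tcp_rot: [3.141, -0.0, 1.488]
contact_force: [-0.7, 0.3, -2.1]
grip_width: 52.9
[427.78366467 337.40495547 331.50497532] 52.621803880148896 [ 0.39199882 -0.61279667 -1.20820284]
```

View pics/v2.png

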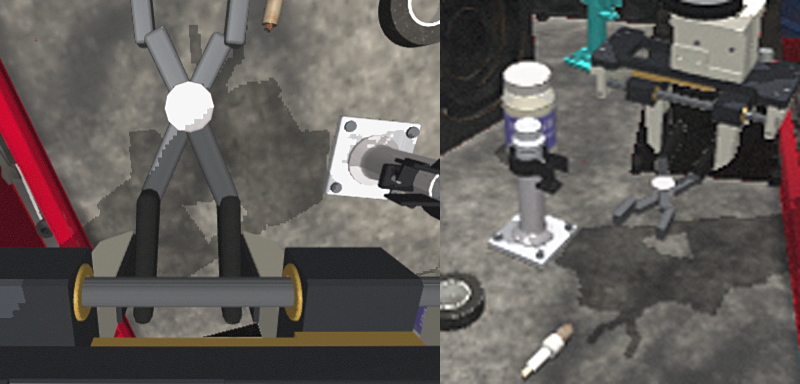

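The pliers are held level between the pads and the jaws are clear of everything. I'll back away from the pipe and turn toward the clip, then look again.

```bash
python3 -m pendant '[[[0.013,-0.017,0],[0,0,0],0.053],[[0.026,-0.034,0],[0,0,0],0.053],[[0.039,-0.051,0],[0,0,0.1],0.053],[[0.039,-0.051,0],[0,0,0.2],0.053],[[0.039,-0.051,0],[0,0,0.3],0.053],[[0.039,-0.051,0],[0,0,0.4],0.053],[[0.039,-0.051,0],[0,0,0.52],0.053],[[0.039,-0.051,0],[0,0,0.64],0.053],[[0.039,-0.051,0],[0,0,0.76],0.053],[[0.039,-0.051,0],[0,0,0.88],0.053]]'; python3 -m pendant '[[[0,0,0],[0,0,0.12],0.053],[[0,0,0],[0,0,0.24],0.053],[[0,0,0],[0,0,0.36],0.053],[[0,0,0],[0,0,0.48],0.053],[[0,0,0],[0,0,0.6],0.053],[[0,0,0],[0,0,0.7],0.053],[[0,0,0],[0,0,0.77],0.053],[[0,0,0],[0,0,0.77],0.053],[[0,0,0],[0,0,0.77],0.053]]'; python3 - <<'E'
from h import *
c=cam('w2'); p0=np.array([427.8,337.4]); b=onplane(c,(262,107),168); d=b[:2]-p0; print('boss',b,np.hypot(*d),np.arctan2(d[1],d[0]))
c=cam('w1'); q=[onplane(c,(382+x/4.5,100+y/4.5),10) for x,y in((118,72),(447,105),(50,397))]; print(q,'ctr',(q[1]+q[2])/2)
for a,bb in((0,1),(0,2)): e=q[bb]-q[a]; print(np.linalg.norm(e),np.arctan2(e[1],e[0]))
snap('wrist','w3')
print(get_obs()['tool_pos'],get_obs()['tcp_rot'],get_obs()['grip_width'])
E
```

```text
time: 4.8
tool_pos: [380.3, 380.6, 331.2]
tcp_rot: [3.142, 0.003, 0.602]
contact_force: [0.1, 0.6, -1.9]
grip_width: 52.8
time: 5.55
tool_pos: [380.4, 380.6, 331.6]
tcp_rot: [3.14, 0.001, -0.16]
contact_force: [0.0, 0.2, -1.6]
grip_width: 53.1
boss [435.84930306 410.6116368  168.        ] 73.65280064527414 1.4612904727578075
[array([573.29256252, 385.90511092,  10.        ]), array([644.44384505, 373.42128785,  10.        ]), array([561.54900754, 314.40444185,  10.        ])] ctr [602.99642629 343.91286485  10.        ]
72.23815365680002 -0.17368676823178103
72.4586555217467 -1.733586880633322
[380.44153431 380.60445488 331.88000588] [ 3.14046204e+00  1.13443127e-03 -1.59864539e-01] 53.04075183307677
```

View pics/w3.png

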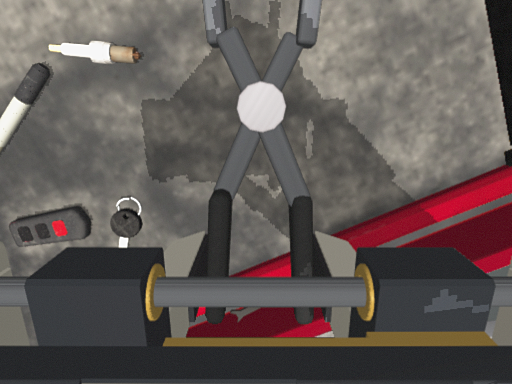

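```bash
python3 -m pendant '[[[0.005,-0.001,0.01],[0,0,0.008],0.053],[[0.01,-0.002,0.025],[0,0,0.008],0.053],[[0.02,-0.002,0.036],[0,0,0.008],0.053],[[0.028,-0.002,0.044],[0,0,0.008],0.053],[[0.028,-0.002,0.044],[0,0,0.008],0.053],[[0.028,-0.002,0.044],[0,0,0.008],0.053]]'; python3 - <<'E'
from h import *
snap('top','t4'); snap('side','s4'); o=get_obs(); print(o['tool_pos'],o['tcp_rot'],o['contact_force'])
c=cam('w3'); b=onplane(c,(262,107),168.5); print('boss off tool', R.from_euler('xyz',[np.pi,0,-.16]).inv().apply(b-np.array([380.4,380.6,168.5])))
t=cam('t4'); s=cam('s4')
P=[566.5,351.5,115]; print('ears px',proj(t,P),proj(s,P))
j=[408.7+120*.986,378.2-120*.167,115];print('jaw px',proj(t,j),proj(s,j))
a=cv2.imread('pics/t4.png')[150:210,160:220]; d=cv2.imread('pics/s4.png')[180:255,190:265]
cv2.imwrite('pics/v4.png',np.hstack([cv2.resize(x,(400,400),interpolation=cv2.INTER_CUBIC) for x in(a,d)]))
E
```

```text
time: 6.1
tool_pos: [409.1, 377.8, 288.0]
tcp_rot: [3.141, 0.001, -0.171]
contact_force: [0.5, -0.2, -0.3]
grip_width: 53.3
[408.62532378 378.17682542 289.02714503] [-3.14114907e+00 -1.78482089e-04 -1.70357375e-01] [ 0.27807687 -0.40635872 -1.4954639 ]
boss off tool [7.45837004e+01 1.92192194e+00 2.35367555e-16]
ears px [[197.10192358 171.39506782]] [[229.41173836 209.35973038]]
jaw px [[194.43946188 186.53937318]] [[242.98383695 214.04425543]]
```

View pics/v4.png

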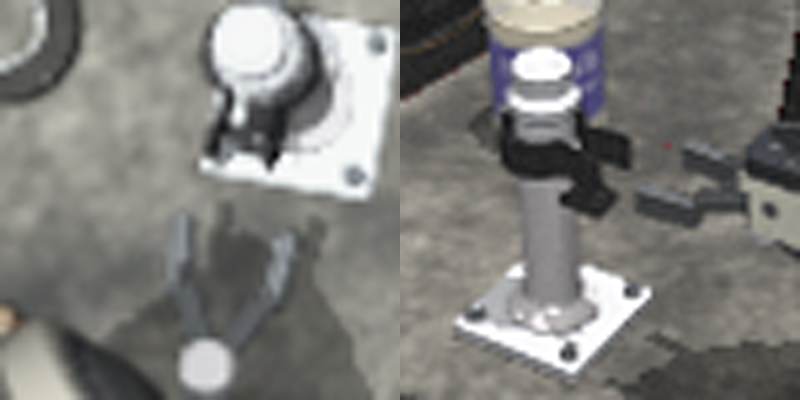

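Both views are clear. In the top crop the jaw tips are at (183,217) and (287,237), the boss at (206,365), and the ear tips at (213,155) and (270,165). In the side crop the jaw tips are at (637,195) and (683,148), and the ear tips at (612,200) and (630,155). I'll triangulate from these.

```bash
python3 - <<'E'
from h import *
t=cam('t4'); s=cam('s4'); 
T=lambda x,y:(160+(x+.5)/6.667-.5,150+(y+.5)/6.667-.5); S=lambda x,y:(190+(x-400+.5)/5.333-.5,180+(y+.5)/5.333-.5)
def tri(a,b):
    o1,d1=ray(t,T(*a)); o2,d2=ray(s,S(*b)); d1/=np.linalg.norm(d1); d2/=np.linalg.norm(d2)
    A=np.c_[d1,-d2]; k=np.linalg.lstsq(A,o2-o1,rcond=None)[0]; p,q=o1+k[0]*d1,o2+k[1]*d2; return (p+q)/2,np.linalg.norm(p-q)
F=R.from_euler('z',-.168)
L=lambda P:F.inv().apply(np.array(P)-[566.5,351.5,0]).round(1)
for n,a,b in(('jawL',(183,217),(637,190)),('jawR',(287,237),(683,145)),('earL',(213,155),(612,200)),('earR',(270,165),(630,155)),('pipetop',(247,38),(543,62))):
    p,e=tri(a,b); print(n,p.round(1),'clipframe',L(p),'gap',e.round(1))
for n,a in(('jawL',(183,217)),('jawR',(287,237)),('boss',(206,365)),('earL',(213,155)),('earR',(270,165))): print(n,L(onplane(t,T(*a),122)))
print('pipe top z158',L(onplane(t,T(247,38),158))); print('tcp',L([408.6,378.2,0]))
for n,b in(('jawL',(637,190)),('jawR',(683,145)),('earL',(612,200)),('earR',(630,152)),('bend',(570,170))): print('side@y',n,L(onplane(s,S(*b),120)))
E
```

```text
jawL [540.4 377.4 120.4] clipframe [-30.   21.1 120.4] gap 4.9
jawR [532.9 336.9 121.2] clipframe [-30.7 -20.  121.2] gap 6.1
earL [562.5 367.4 103.1] clipframe [ -6.6  15.  103.1] gap 4.2
earR [559.7 344.1 113.9] clipframe [ -5.5  -8.4 113.9] gap 1.6
pipetop [601.9 346.7 158.3] clipframe [ 35.7   1.2 158.3] gap 1.6
jawL [-32.3  19.7 122. ]
jawR [-33.6 -21.5 122. ]
boss [-87.2   0.9 122. ]
earL [ -6.7  12.4 122. ]
earR [ -7.1 -10.1 122. ]
pipe top z158 [ 35.    0.8 158. ]
tcp [-1.601e+02 -1.000e-01  0.000e+00]
side@y jawL [-27.3  21.3 120. ]
side@y jawR [-26.7 -20.7 120. ]
side@y earL [-21.6  33.6 120. ]
side@y earR [ -8.2  -3.  120. ]
side@y bend [  8.1  23.7 120. ]
```

Measured in the clip frame, the jaws straddle y≈-1..0, the ears are centred at about y=+1..+2, and the heights match. I'll advance with a 1.5 mm shift to +y and watch the force.

```bash
python3 -m pendant '[[[0,-0.0015,0.001],[0,0,0],0.053],[[0.004,-0.0015,0.001],[0,0,0],0.053],[[0.008,-0.0015,0.001],[0,0,0],0.053],[[0.012,-0.0015,0.001],[0,0,0],0.053],[[0.016,-0.0015,0.001],[0,0,0],0.053],[[0.02,-0.0015,0.001],[0,0,0],0.053],[[0.024,-0.0015,0.001],[0,0,0],0.053],[[0.024,-0.0015,0.001],[0,0,0],0.053]]';python3 -m pendant '[[[0.004,0,0],[0,0,0],0.053],[[0.008,0,0],[0,0,0],0.053],[[0.012,0,0],[0,0,0],0.053],[[0.016,0,0],[0,0,0],0.053],[[0.016,0,0],[0,0,0],0.053],[[0.016,0,0],[0,0,0],0.053]]'; python3 - <<'E'
from h import *
snap('top','t5'); snap('side','s5'); o=get_obs(); print(o['tool_pos'],o['tcp_rot'],o['contact_force'],o['moment'])
a=cv2.imread('pics/t5.png')[150:210,160:220]; d=cv2.imread('pics/s5.png')[180:255,190:265]
cv2.imwrite('pics/v5.png',np.hstack([cv2.resize(x,(400,400),interpolation=cv2.INTER_CUBIC) for x in(a,d)]))
E
```

```text
time: 6.87
tool_pos: [433.3, 375.4, 287.8]
tcp_rot: [-3.141, -0.001, -0.171]
contact_force: [-0.1, -0.2, -1.1]
grip_width: 53.6
time: 7.37
tool_pos: [448.4, 372.8, 287.7]
tcp_rot: [-3.142, 0.0, -0.171]
contact_force: [-0.5, 1.1, -0.7]
grip_width: 53.1
[448.03388123 372.84648472 287.65592231] [ 3.14153866e+00  2.75214307e-04 -1.70235425e-01] [-0.1342462   1.08947993 -2.07333429] [-0.000488    0.18798984  0.02289821]
```

View pics/v5.png

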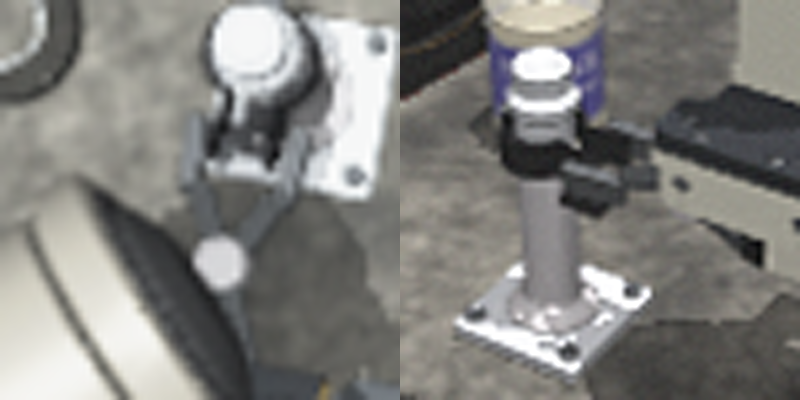

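The jaws straddle both ears in both views. I'll squeeze in small steps, easing back 0.2 mm per mm.

```bash
python3 -m pendant '[[[0,0,0],[0,0,0],0.052],[[-0.0004,0,0],[0,0,0],0.051],[[-0.0006,0,0],[0,0,0],0.050],[[-0.0008,0,0],[0,0,0],0.049],[[-0.001,0,0],[0,0,0],0.048],[[-0.0012,0,0],[0,0,0],0.047],[[-0.0012,0,0],[0,0,0],0.047]]';python3 -m pendant '[[[-0.0002,0,0],[0,0,0],0.046],[[-0.0004,0,0],[0,0,0],0.045],[[-0.0004,0,0],[0,0,0],0.045],[[-0.0004,0,0],[0,0,0],0.045]]';python3 -m pendant '[[[-0.0002,0,0],[0,0,0],0.044],[[-0.0004,0,0],[0,0,0],0.043],[[-0.0004,0,0],[0,0,0],0.043],[[-0.0004,0,0],[0,0,0],0.043]]'; python3 -c "
from h import *
o=get_obs();print(R.from_euler('z',.17).apply(o['contact_force']),o['moment'])"
```

```text
time: 8.05
tool_pos: [446.8, 373.2, 287.8]
tcp_rot: [-3.141, -0.0, -0.17]
contact_force: [0.7, 1.7, -1.1]
grip_width: 47.3
time: 8.38
tool_pos: [446.5, 373.2, 287.7]
tcp_rot: [-3.142, 0.0, -0.17]
contact_force: [-0.8, 2.4, -0.5]
grip_width: 45.3
time: 8.72
tool_pos: [446.1, 373.1, 287.7]
tcp_rot: [3.141, 0.0, -0.17]
contact_force: [-1.7, 0.7, -0.5]
grip_width: 43.2
[-1.78324463  0.41246405 -0.48043559] [0.20756247 0.39731159 0.15144173]
```

```bash
python3 -m pendant '[[[-0.0002,0.0003,0],[0,0,0],0.0425],[[-0.0002,0.0003,0],[0,0,0],0.042],[[-0.0002,0.0003,0],[0,0,0],0.042]]';python3 -m pendant '[[[-0.0002,0.0003,0],[0,0,0],0.0415],[[-0.0002,0.0003,0],[0,0,0],0.041],[[-0.0002,0.0003,0],[0,0,0],0.041]]';python3 -m pendant '[[[-0.0002,0.0003,0],[0,0,0],0.0405],[[-0.0002,0.0003,0],[0,0,0],0.040],[[-0.0002,0.0003,0],[0,0,0],0.040]]'; python3 -c "
from h import *
o=get_obs();print(R.from_euler('z',.17).apply(o['contact_force']),o['moment'])"
```

```text
time: 8.97
tool_pos: [445.8, 372.9, 287.7]
tcp_rot: [3.142, 0.0, -0.17]
contact_force: [-2.9, 1.7, -1.2]
grip_width: 42.0
time: 9.22
tool_pos: [445.6, 372.7, 287.7]
tcp_rot: [3.142, 0.0, -0.17]
contact_force: [-3.1, 1.4, -1.7]
grip_width: 40.8
time: 9.47
tool_pos: [445.3, 372.4, 287.6]
tcp_rot: [3.141, 0.0, -0.17]
contact_force: [-3.1, 1.3, -2.0]
grip_width: 40.0
[-3.29758589  0.71894379 -2.00227248] [0.18780515 0.65795364 0.20417347]
```

```bash
python3 -m pendant '[[[-0.0004,0.0003,0],[0,0,0],0.0395],[[-0.0004,0.0003,0],[0,0,0],0.039],[[-0.0004,0.0003,0],[0,0,0],0.039]]';python3 -m pendant '[[[-0.0004,0.0003,0],[0,0,0],0.0385],[[-0.0004,0.0003,0],[0,0,0],0.038],[[-0.0004,0.0003,0],[0,0,0],0.038]]';python3 -m pendant '[[[-0.0004,0.0003,0],[0,0,0],0.0375],[[-0.0004,0.0003,0],[0,0,0],0.037],[[-0.0004,0.0003,0],[0,0,0],0.037]]'; python3 -c "
from h import *
o=get_obs();print(R.from_euler('z',.17).apply(o['contact_force']),o['moment'])"
```

```text
time: 9.72
tool_pos: [445.0, 372.1, 287.7]
tcp_rot: [3.141, 0.0, -0.17]
contact_force: [-1.5, 1.2, -0.8]
grip_width: 39.2
time: 9.97
tool_pos: [444.6, 371.9, 287.8]
tcp_rot: [3.142, -0.0, -0.17]
contact_force: [-0.9, 0.5, -1.6]
grip_width: 38.2
time: 10.22
tool_pos: [444.3, 371.6, 287.8]
tcp_rot: [-3.141, -0.001, -0.17]
contact_force: [0.4, 0.2, -0.9]
grip_width: 37.0
[ 0.34548409  0.29458506 -0.88656505] [-0.02294729  0.17373059  0.02309816]
```

```bash
python3 -m pendant '[[[-0.0002,0.0003,0],[0,0,0],0.0365],[[-0.0002,0.0003,0],[0,0,0],0.036],[[-0.0002,0.0003,0],[0,0,0],0.036]]';python3 -m pendant '[[[-0.0002,0.0003,0],[0,0,0],0.0355],[[-0.0002,0.0003,0],[0,0,0],0.035],[[-0.0002,0.0003,0],[0,0,0],0.035]]';python3 -m pendant '[[[-0.0002,0.0003,0],[0,0,0],0.0345],[[-0.0002,0.0003,0],[0,0,0],0.034],[[-0.0002,0.0003,0],[0,0,0],0.034]]'; python3 -c "
from h import *
o=get_obs();print(R.from_euler('z',.17).apply(o['contact_force']),o['moment'])
snap('top','t6'); snap('side','s6')
a=cv2.imread('pics/t6.png')[150:210,160:220]; d=cv2.imread('pics/s6.png')[180:255,190:265]
cv2.imwrite('pics/v6.png',np.hstack([cv2.resize(x,(400,400),interpolation=cv2.INTER_CUBIC) for x in(a,d)]))"
```

```text
time: 10.47
tool_pos: [443.9, 371.4, 287.8]
tcp_rot: [-3.142, -0.0, -0.17]
contact_force: [0.2, -0.4, -1.0]
grip_width: 35.8
time: 10.72
tool_pos: [443.6, 371.1, 287.7]
tcp_rot: [3.142, 0.0, -0.17]
contact_force: [-0.6, -0.3, -1.2]
grip_width: 35.4
time: 10.97
tool_pos: [443.3, 370.9, 287.7]
tcp_rot: [3.142, 0.0, -0.17]
contact_force: [-0.4, -1.2, -1.1]
grip_width: 34.0
[-0.23947868 -1.24009334 -1.10300364] [-0.14599632  0.20480377 -0.08174228]
```

View pics/v6.png

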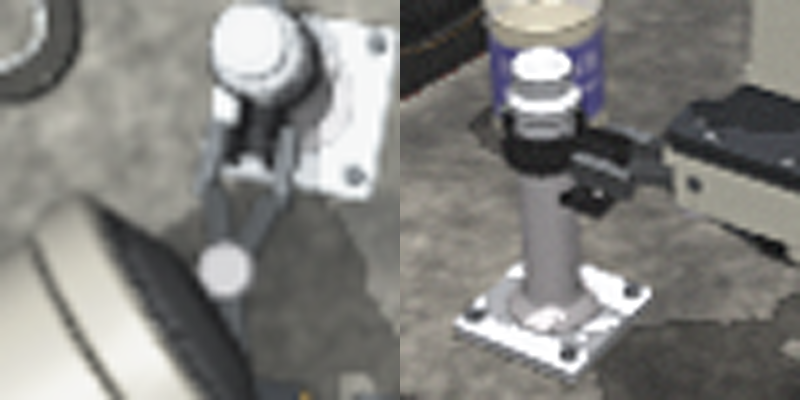

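The ears are visibly closing between the jaws. Now finer steps, watching for the click.

```bash
f(){ python3 -c "
from h import *
o=get_obs();print('   F',R.from_euler('z',.17).apply(o['contact_force']).round(2),o['moment'].round(3),round(o['grip_width'],2))"; }
python3 -m pendant '[[[-0.0001,0.0001,0],[0,0,0],0.0335],[[-0.0001,0.0001,0],[0,0,0],0.0335]]' >/dev/null; f
python3 -m pendant '[[[-0.0001,0.0001,0],[0,0,0],0.033],[[-0.0001,0.0001,0],[0,0,0],0.033]]' >/dev/null; f
python3 -m pendant '[[[-0.0001,0.0001,0],[0,0,0],0.0325],[[-0.0001,0.0001,0],[0,0,0],0.0325]]' >/dev/null; f
python3 -m pendant '[[[-0.0001,0.0001,0],[0,0,0],0.032],[[-0.0001,0.0001,0],[0,0,0],0.032]]' >/dev/null; f
python3 -m pendant '[[[-0.0001,0.0001,0],[0,0,0],0.0315],[[-0.0001,0.0001,0],[0,0,0],0.0315]]' >/dev/null; f
```

```text
F [ 0.08 -0.34 -0.64] [-0.168  0.232 -0.115] 33.47
   F [-0.11 -0.08 -1.69] [-0.145  0.256 -0.077] 33.25
   F [-0.71 -0.63 -1.71] [-0.127  0.363 -0.123] 32.64
   F [-0.39 -0.47 -1.67] [-0.103  0.333 -0.034] 32.05
   F [-0.42 -1.34 -1.17] [-0.195  0.33  -0.078] 31.11
```

```bash
f(){ python3 -c "
from h import *
o=get_obs();print('   F',R.from_euler('z',.17).apply(o['contact_force']).round(2),o['moment'].round(3),round(o['grip_width'],2))"; }
python3 -m pendant '[[[-0.0001,0.0001,0],[0,0,0],0.0312],[[-0.0001,0.0001,0],[0,0,0],0.0312]]' >/dev/null; f
python3 -m pendant '[[[-0.0001,0.0001,0],[0,0,0],0.0309],[[-0.0001,0.0001,0],[0,0,0],0.0309]]' >/dev/null; f
python3 -m pendant '[[[-0.0001,0.0001,0],[0,0,0],0.0306],[[-0.0001,0.0001,0],[0,0,0],0.0306]]' >/dev/null; f
python3 -m pendant '[[[0,0,0],[0,0,0],0.0306]]' >/dev/null; f
python3 -c "
from h import *
snap('side','s7'); snap('top','t7')"
```

```text
F [-1.4  -1.36 -0.8 ] [-0.167  0.327 -0.154] 31.53
   F [-0.52 -0.78 -2.17] [-0.127  0.331 -0.118] 31.07
   F [ 0.41 -0.09 -1.82] [-0.134  0.253 -0.082] 30.73
   F [ 0.43 -0.39 -1.28] [-0.174  0.178 -0.081] 30.75
```

```bash
f(){ python3 -c "
from h import *
o=get_obs();print('   F',R.from_euler('z',.17).apply(o['contact_force']).round(2),o['moment'].round(3),round(o['grip_width'],2))"; }
python3 -m pendant '[[[-0.0001,0,0],[0,0,0],0.0303],[[-0.0001,0,0],[0,0,0],0.0303]]' >/dev/null; f
python3 -m pendant '[[[0,0,0],[0,0,0],0.0303],[[0,0,0],[0,0,0],0.0303]]' >/dev/null; f
for k in 1; do python3 -m pendant '[[[0,0,0],[0,0,0],0.031],[[0.0002,0,0],[0,0,0],0.032],[[0.0004,-0.0003,0],[0,0,0],0.033],[[0.0006,-0.0006,0],[0,0,0],0.034]]' >/dev/null; f; done
python3 -m pendant '[[[0.0002,-0.0003,0],[0,0,0],0.035],[[0.0004,-0.0006,0],[0,0,0],0.036],[[0.0006,-0.0009,0],[0,0,0],0.037],[[0.0006,-0.0009,0],[0,0,0],0.037]]' >/dev/null; f
python3 -m pendant '[[[0.0002,-0.0003,0],[0,0,0],0.039],[[0.0004,-0.0006,0],[0,0,0],0.041],[[0.0006,-0.0009,0],[0,0,0],0.043],[[0.0006,-0.0009,0],[0,0,0],0.045],[[0.0006,-0.0009,0],[0,0,0],0.047],[[0.0006,-0.0009,0],[0,0,0],0.050],[[0.0006,-0.0009,0],[0,0,0],0.052],[[0.0006,-0.0009,0],[0,0,0],0.052]]' >/dev/null; f
python3 -c "
from h import *
snap('top','t8'); snap('side','s8')
a=cv2.imread('pics/t8.png')[150:210,160:220]; d=cv2.imread('pics/s8.png')[180:255,190:265]
cv2.imwrite('pics/v8.png',np.hstack([cv2.resize(x,(400,400),interpolation=cv2.INTER_CUBIC) for x in(a,d)]))"
```

```text
F [-0.06  0.24 -0.75] [-0.279  0.217 -0.1  ] 30.52
   F [ 0.41 -0.59 -1.63] [-0.24   0.216 -0.1  ] 30.29
   F [ 0.31 -0.75 -1.19] [-0.163  0.111 -0.058] 33.88
   F [ 0.46 -0.7  -1.84] [-0.118  0.184 -0.055] 36.94
   F [ 0.   -0.47 -1.36] [-0.066  0.185 -0.036] 52.0
```

View pics/v8.png

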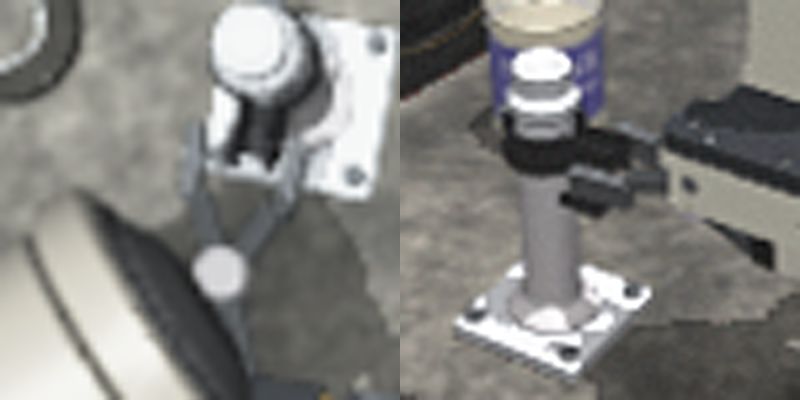

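The clip stays shut with the jaws open again: its swinging ear moved from (213,155) to about (238,155) in the top crop and stayed there. Drawing off straight back, then retracing to the original spot.

```bash
python3 -m pendant '[[[-0.004,0,0],[0,0,0],0.053],[[-0.01,0,0],[0,0,0],0.053],[[-0.017,0,0],[0,0,0],0.053],[[-0.025,0,0],[0,0,0],0.053],[[-0.033,0,0],[0,0,0],0.053],[[-0.041,0,0],[0,0,0],0.053],[[-0.05,0,0],[0,0,0],0.053],[[-0.058,0,0],[0,0,0],0.053],[[-0.064,0,-0.01],[0,0,0],0.053],[[-0.064,0,-0.035],[0,0,0],0.053]]'; python3 -m pendant '[[[0,0,-0.01],[0,0,-0.1],0.053],[[0,0,-0.01],[0,0,-0.22],0.053],[[0,0,-0.01],[0,0,-0.34],0.053],[[0,0,-0.01],[0,0,-0.46],0.053],[[0,0,-0.01],[0,0,-0.58],0.053],[[0,0,-0.01],[0,0,-0.7],0.053],[[0,0,-0.01],[0,0,-0.82],0.053],[[0,0,-0.01],[0,0,-0.94],0.053],[[0,0,-0.01],[0,0,-1.06],0.053],[[0,0,-0.01],[0,0,-1.18],0.053]]';  python3 -m pendant '[[[0,0,0],[0,0,-0.12],0.053],[[0,0,0],[0,0,-0.24],0.053],[[0,0,0],[0,0,-0.36],0.053],[[0,0,0],[0,0,-0.44],0.053],[[0,0,0],[0,0,-0.478],0.053],[[0,0,0],[0,0,-0.478],0.053],[[0,0,0],[0,0,-0.478],0.053]]'; python3 - <<'E'
from h import *
delta([428.3,337.6,230],1.488); delta([428.3,337.6,183.3],1.488)
snap('top','t9'); print(get_obs()['grip_width'])
for n in('top0','t9'):
    a=cv2.imread(f'pics/{n}.png').astype(int)
    for m,u,v in(('tape',160,153),('plug',150,195),('jar',260,132)): print(n,m,a[v-12:v+12,u-14:u+14].mean((0,1)).round(1))
E
```

```text
time: 15.18
tool_pos: [379.3, 382.9, 320.7]
tcp_rot: [3.136, 0.005, -0.169]
contact_force: [0.1, -0.7, -1.8]
grip_width: 53.5
time: 16.02
tool_pos: [381.2, 383.3, 333.6]
tcp_rot: [3.141, -0.001, 1.016]
contact_force: [1.1, -0.1, -1.6]
grip_width: 53.3
time: 16.6
tool_pos: [381.2, 383.3, 333.4]
tcp_rot: [3.141, -0.001, 1.487]
contact_force: [0.3, -0.0, -1.6]
grip_width: 53.3
shift mm [-41.6  50.7 103.4] rotvec [ 0.0006 -0.0006 -0.0015]
shift mm [-41.7  50.6 150.1] rotvec [ 0.0006 -0.0006 -0.0015]
53.19774793860299
top0 tape [122.1 127.4 127.4]
top0 plug [126.7 131.9 132.2]
top0 jar [194.7 197.9 198.2]
t9 tape [120.7 126.  125.9]
t9 plug [125.7 130.6 130.8]
t9 jar [193.8 196.8 196.8]
```

```bash
python3 -m pendant '[[[-0.014,0.017,0],[0,0,0],0.053],[[-0.028,0.034,0],[0,0,0],0.053],[[-0.042,0.0505,0.01],[0,0,0],0.053],[[-0.042,0.0505,0.035],[0,0,0],0.053],[[-0.042,0.0505,0.065],[0,0,0],0.053],[[-0.042,0.0505,0.095],[0,0,0],0.053],[[-0.042,0.0505,0.12],[0,0,0],0.053],[[-0.042,0.0505,0.135],[0,0,0],0.053],[[-0.042,0.0505,0.142],[0,0,0],0.053],[[-0.042,0.0505,0.145],[0,0,0],0.053]]'; python3 -m pendant '[[[0,0,0.002],[0,0,0],0.053],[[0,0,0.003],[0,0,0],0.053],[[0,0,0.004],[0,0,0],0.053],[[0,0,0.004],[0,0,0],0.053]]'
```

```text
time: 17.48
tool_pos: [428.1, 337.1, 186.8]
tcp_rot: [-3.14, 0.001, 1.487]
contact_force: [0.2, 0.3, -1.2]
grip_width: 53.0
time: 17.82
tool_pos: [428.6, 337.4, 184.6]
tcp_rot: [3.14, -0.001, 1.488]
contact_force: [0.3, 0.1, -1.0]
grip_width: 53.2
```

```bash
python3 -m pendant '[[[0,0,0.001],[0,0,0],0.053],[[0,0,0.002],[0,0,0],0.053],[[0,0,0.002],[0,0,0],0.053]]'; python3 -m pendant '[[[0,0,0],[0,0,0],0.055],[[0,0,0],[0,0,0],0.057],[[0,0,0],[0,0,0],0.059],[[0,0,0],[0,0,0],0.061],[[0,0,0],[0,0,0],0.065],[[0,0,0],[0,0,0],0.075],[[0,0,0],[0,0,0],0.085],[[0,0,0],[0,0,0],0.0918],[[0,0,0],[0,0,0],0.0918],[[0,0,0],[0,0,0],0.0918]]'; python3 -m pendant '[[[0,0,-0.005],[0,0,0],0.0918],[[0,0,-0.02],[0,0,0],0.0918],[[0,0,-0.045],[0,0,0],0.0918],[[0,0,-0.075],[0,0,0],0.0918],[[0,0,-0.11],[0,0,0],0.0918],[[0,0,-0.15],[0,0,0],0.0918],[[0,0,-0.17],[0,0,0],0.0918],[[0,0,-0.17],[0,0,0],0.0918],[[0,0,-0.17],[0,0,0],0.0918]]'; python3 - <<'E'
from h import *
for n in('top','side','wrist'): snap(n,n+'E')
a=cv2.imread('pics/wristE.png'); t=cv2.imread('pics/topE.png')[140:240,135:235]; s=cv2.imread('pics/sideE.png')[170:300,185:315]
I=np.zeros((576,800,3),np.uint8); I[:384,:512]=a; I[:288,512:]=cv2.resize(t,(288,288),interpolation=cv2.INTER_CUBIC); I[288:,512:]=cv2.resize(s,(288,288),interpolation=cv2.INTER_CUBIC)
x=cv2.imread('pics/sideE.png')[190:250,210:270]; I[384:,:192]=cv2.resize(x,(192,192),interpolation=cv2.INTER_CUBIC)
x=cv2.imread('pics/topE.png')[150:190,180:220]; I[384:,200:392]=cv2.resize(x,(192,192),interpolation=cv2.INTER_CUBIC)
cv2.imwrite('pics/vE.png',I)
E
```

```text
time: 18.07
tool_pos: [428.6, 337.4, 182.7]
tcp_rot: [3.14, -0.001, 1.488]
contact_force: [0.3, 0.3, 4.8]
grip_width: 53.1
time: 18.9
tool_pos: [428.2, 337.1, 181.6]
tcp_rot: [-3.141, 0.0, 1.488]
contact_force: [-0.1, -0.7, -0.6]
grip_width: 90.4
time: 19.65
tool_pos: [428.2, 337.1, 353.2]
tcp_rot: [3.139, -0.002, 1.488]
contact_force: [-0.2, -0.9, -0.5]
grip_width: 91.9
```

View pics/vE.png

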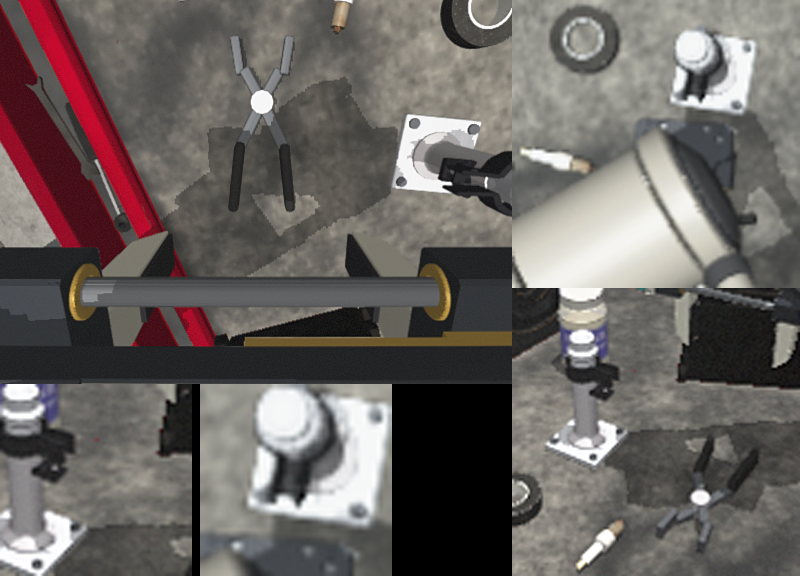

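The pliers lie flat and sprung open, with the same pixel geometry as at the start: boss (262,102) and handle ends (234,208) and (290,208). The clip's ears stay closed and the gripper is clear. Handing in.

```bash
python3 -c "
from plant import close_job; print(close_job())"
```

```text
the job is handed in; nothing more can be done
None
```

I closed the clip with the pliers and laid them back flat where they started. The job was handed in at about 20 s of the 72 s allowed. `close_job()` gives no verdict, so success rests on my own checks.

- **Closing the clip:** I gripped the pliers by both handles, set the jaws around the ears and squeezed in small steps. I eased the hand back and sideways as the handles closed, from about 53 mm to 30 mm.
- **The click:** I felt only small changes in wrist force and moment, at about 30.7 mm, close to the sensor noise. I therefore checked by opening the jaws to 52 mm while they still surrounded the ears. Both cameras showed the ears staying shut.
- **Forces:** The sideways wrist force stayed under about 3.5 N in my readings. The squeeze on the ears cannot be measured, so I kept within the expected travel and stopped 0.4 mm past the click.
- **Last pictures:**
  - The clip is still shut.
  - The pliers lie flat and sprung open, with the grip point about 138 mm from the ears and the gripper well above them.
  - The tape roll and spark plug look unmoved. The jar's patch in the top picture matched the start once the pliers were drawn off, and it was not measured again after that.
- **Small disagreement:** Triangulating the jaws and ears from two cameras gave mismatches of 2 to 6 mm. I aligned mainly by comparing jaws and ears within the same picture. No check failed.

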